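# Roll a steel tube into the marking V-block

## Robot

A 6-joint arm with a two-finger parallel gripper is mounted at the origin on the work surface. World frame = base frame: x ahead of the robot, y to its left, z up, the work surface at z = 0. Lengths are in mm, angles in rad, forces in N, time in s.
With the tool pointing down it reaches from about 350 to 875 mm from the base axis. Payload 4.2 kg.
Tool frame: the origin (TCP) lies between the finger pads; the fingertips stand 11 mm ahead of it and the grasp point (between the pads) lies 8 mm behind it; z points along the fingers, y is the direction in which the jaws open and shut (so a half turn about z gives the same grasp; the last joint's range is limited). The gripper opens to 85 mm and grips with 20 to 120 N. Pads are 22 mm wide; open, the fingers measure 114 mm over their backs; the gripper's body (76 mm by 85 mm) begins 54 mm behind the grasp point. The pads swing forward as they close: fully open they stand 13 mm farther back than shut.
Start: joints at [1.539, 0.385, 0.008, 0, -1.194, -0.259], TCP at [179.167, 598.747, 242.312] pointing down, gripper open.
Joint ranges: [-3.14, 3.14], [-1.21, 2.06], [-1.07, 1.41], [-3.16, 2.05], [-2.99, -0.16], [-3.1, 3.1]. Speed limits (rad/s): [2.79, 2.79, 3.14, 3.14, 3.14, 3.14].

## Interface

Orientations are given as a unit quaternion [x, y, z, w].
In Python, from bench import * gives the robot as it stands.
- The arm moves only by the tool servo_tool, never from a script. Its argument "rows" is a list of rows, each a list of 7 numbers: the opening, from 0 (shut) to 1 (fully open), then the shift along the tool's x, y, z in cm, then the turn, a rotation vector about the tool's x, y, z in degrees. A call has 1 to 12 rows; each row shifts and turns the commanded pose from where the row before left it, along the tool's axes as they then stand; what a row does not reach is not made up. A row lasts 1/10 s, in which the tool goes at most 50 mm and 8.59 degrees, less where a joint would pass 70% of its speed; a pose out of reach is approached as far as the arm can. A call is refused whole if a number of a shift passes 5 or a number of a turn 8.59, either way. A call with a gripper value outside its range is refused whole. The fingers move at their own pace and stop on an object; the grip force is fixed at half the most. Time passes only in rows, so rows that do not move let the fingers close. It gives the time, the measured TCP pose, the force and the opening at its end, in the units of the state.
- read_state(): the state, without advancing time (a new reading comes with each control period).
- get_image(name): name is "scene" or "top"; returns a dict with "image" (420x560x3 uint8, red, green, blue), "mtx" (3x3 intrinsics, pixels), "extrinsics" (4x4, takes a point from camera to world coordinates). Camera axes: x right, y up, looking along -z (the intrinsics and any distortion apply to the point x, -y, -z); pixel columns grow to the right and rows downward; lengths in mm; the calibration is good to about 2 mm. A picture is of the moment at which its call begins. There is no depth.
- job_done(): hands the job in, once; it reports no verdict.
The state is a dict: "clock": time; "joints": joint angles; "joint_vel": joint speeds; "joint_efforts": joint torques, N m; "position": TCP position; "ee_rot": TCP orientation; "contact_force": force on the tool from outside, world axes, zero at the start; "wrist_torque": the same for the moment, N m; "gripper_width": finger opening in mm.
Only numpy, scipy, OpenCV 4.12 (cv2) and the standard library are available. Lean on these libraries where they do the work, as an engineer would, in place of code of your own. Each camera call takes 0.05 s, during which the arm holds its last target. There are 200 camera calls.

## Task

Get the steel tube ready for laser marking: with the fingertips, roll it along the bench by its side, up the ramp of the V-block and over its lip, so that it settles in the V-groove; then push it endwise along the groove until its end is against the stop plate. Do not pick the tube up at any time, and leave the other things on the bench where they are.

Things in the scene. Friction and masses are not known exactly. Their poses are not given: they have to be found in the camera images.
- tube_center (a point): centre of the loose smooth steel tube, half-way along its axis: 36 mm outside diameter, 140 mm long, 0.3 to 0.55 kg. x axis = the tube's axis (either way); y and z turn as it rolls. It starts lying on the bench (centre 18 mm high) in front of the ramp, up to 0.2 rad out of parallel with the groove. It stays where it is left on the level; on the ramp it may roll back.
- groove (a point): mid-length of the V-groove of the fixed dark V-block, 22.7 mm above the bench: the tube's axis passes here when fully in the V. y axis = along the groove (200 mm long), x axis = the way to roll, from ramp to groove, z up. V: bottom 2 mm above the bench at x = 0; near side up at 30 degrees to the 10 mm high lip, far side up at 30 degrees to 22 mm high at x = 35 mm, level to x = 50 mm.
- lip (a point): middle of the lip (straight edge, 10 mm above the bench) between ramp and V, 14 mm before the groove line. From it the ramp falls straight to the bench 50 mm nearer the tube's start (64 mm before the groove line). Axes as at the groove. The block's place and turn (up to 0.35 rad) vary.
- stop_center (a point): centre of the fixed steel stop plate across one end of the groove, at the height of the seated tube's axis. Plate 12 mm thick along the groove (inner face 6 mm from here), 40 mm wide, 40 mm tall, at the +y or -y end, 106 mm from the middle of the groove; the other end has only an 8 mm high lug. A seated tube touching it has its centre 76 mm from here.
- roller_a: finished steel roller standing upright, 30 mm diameter, 75 mm tall with a thin neck on top; to be left alone; its origin lies at its underside
- roller_b: a second finished steel roller standing upright, 30 mm diameter, 75 mm tall; to be left alone; its origin lies at its underside
- lens_cover: black round lens cover lying flat, 68 mm diameter, 14 mm high; to be left alone; its origin lies at its underside
- sample_plate: black sample plate lying flat, 70 x 45 x 5 mm; to be left alone; its origin lies at its underside
- pen: black marker pen lying flat, about 125 mm long, 13 mm thick; to be left alone; its origin lies at its underside
- caliper: steel sliding caliper lying flat, 200 mm long, 12 mm high; to be left alone; its origin lies at its underside
- tray: blue open parts tray, 100 x 130 x 30 mm; to be left alone; its origin lies at its underside
- driver: screwdriver lying on the bench; to be left alone; its origin lies at its underside
There are look-alikes about, which are no part of the job. Leave any blue look-alike of the part that bears tube_center alone.

How it is judged:
By the outcome, as a careful person would: the job done as asked, in the order asked, and still so for the second after the job is handed in, with the robot touching nothing.
It also fails if it takes over 45 s, if anything falls off the work surface, if the arm or the gripper's body presses on something with over 40 N, if the wrist force passes 120 N, or if a joint passes its speed limit or range.

## Working session

There is one attempt and no reset: what is moved stays moved. The work goes in short steps, Python scripts to look and compute and a tool call to move; the robot and the scene stay as the last step left them, time stands still between calls to the robot, and variables do not carry over. Pictures are saved under pics/ and viewed, about 8 in all and at most 12, crops included, and the job is handed in when it is done.

Besides the shell and the picture viewer there is one more tool, called after ">>>" as name(argument=value, ...) on one line, values as JSON. servo_tool: Moves the arm, as the interface text tells. Its arguments: {"type":"object","properties":{"rows":{"type":"array","items":{"type":"array","items":{"type":"number"}}}},"required":["rows"]}

```bash
mkdir -p pics
cat > h.py <<'E'
from bench import *
import numpy as np, cv2
def grab(name,fn=None,crop=None,scale=1):
    d=get_image(name); im=d["image"][:,:,::-1].copy()
    if crop: x0,y0,x1,y1=crop; im=im[y0:y1,x0:x1]
    im=cv2.resize(im,None,fx=scale,fy=scale,interpolation=cv2.INTER_CUBIC)
    if fn: cv2.imwrite("pics/"+fn,im)
    return d
def back(d,u,v,z):
    K=np.array(d["mtx"]);E=np.array(d["extrinsics"])
    r=np.linalg.inv(K)@[u,v,1]; r=E[:3,:3]@[r[0],-r[1],-r[2]]; c=E[:3,3]
    return c+r*(z-c[2])/r[2]
def proj(d,p):
    K=np.array(d["mtx"]);E=np.linalg.inv(np.array(d["extrinsics"]))
    q=E[:3,:3]@p+E[:3,3]; q=K@[q[0],-q[1],-q[2]]; return q[:2]/q[2]
E
python3 - <<'E'
from h import *
d=grab("top","t1.png",scale=1.4);print({k:v for k,v in d.items() if k!="image"})
d=grab("scene","s1.png",scale=1.4);print({k:v for k,v in d.items() if k!="image"})
print(read_state())
E
```

```text
{'mtx': array([[437.09370487,   0.        , 279.91191923],
       [  0.        , 437.09370487, 213.37278493],
       [  0.        ,   0.        ,   1.        ]]), 'extrinsics': array([[ 1.59952718e-02,  9.95509653e-01, -9.32988810e-02,
         4.80492929e+02],
       [-9.99831616e-01,  1.67641774e-02,  7.46334726e-03,
         3.74533490e+01],
       [ 8.99391323e-03,  9.31637927e-02,  9.95610173e-01,
         1.07115250e+03],
       [ 0.00000000e+00,  0.00000000e+00,  0.00000000e+00,
         1.00000000e+00]])}
{'mtx': array([[421.72912095,   0.        , 275.87554832],
       [  0.        , 421.72912095, 203.24424168],
       [  0.        ,   0.        ,   1.        ]]), 'extrinsics': array([[ 7.08277100e-01, -4.66140015e-01,  5.30148126e-01,
         1.06734932e+03],
       [ 7.05918823e-01,  4.72684876e-01, -5.27491823e-01,
        -4.69165732e+02],
       [-4.70795476e-03,  7.47851920e-01,  6.63848884e-01,
         7.03005233e+02],
       [ 0.00000000e+00,  0.00000000e+00,  0.00000000e+00,
         1.00000000e+00]])}
{'clock': 0.1, 'joints': array([ 1.53859493e+00,  3.85434765e-01,  6.77331913e-03, -3.92606319e-04,
       -1.19397299e+00, -2.58585358e-01]), 'joint_vel': array([-0.00037906, -0.00173435,  0.00358454,  0.00180625,  0.0001723 ,
       -0.00040531]), 'joint_efforts': array([-4.65489211e-04, -3.93323207e+01,  1.88928992e+01,  4.19804022e+00,
       -2.62483205e-03,  5.43284756e-06]), 'position': array([179.05079014, 598.29607879, 241.36856983]), 'ee_rot': array([ 9.89438063e-01, -1.44953242e-01, -7.74883039e-05,  9.33783945e-04]), 'contact_force': array([-0.83855228,  0.1118305 , -0.4411063 ]), 'wrist_torque': array([ 0.00632111, -0.00385173,  0.00572078]), 'gripper_width': 85.23124178266505}
```

View pics/t1.png

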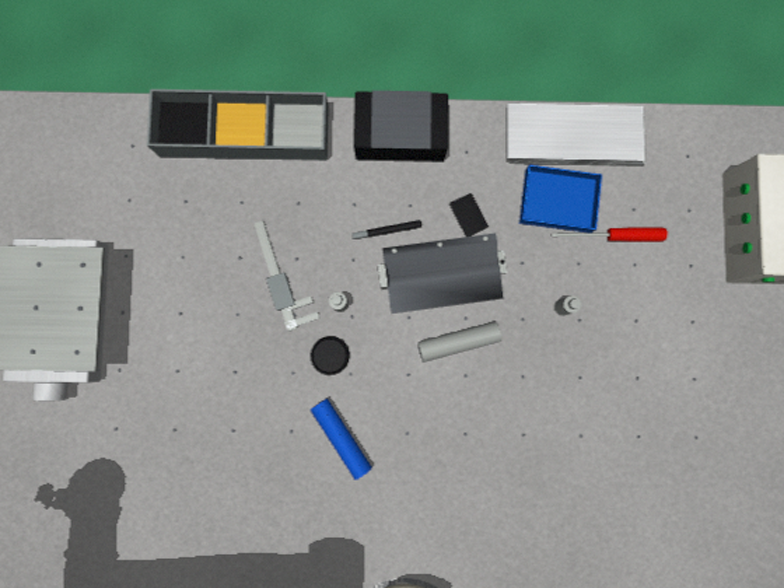

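View pics/s1.png

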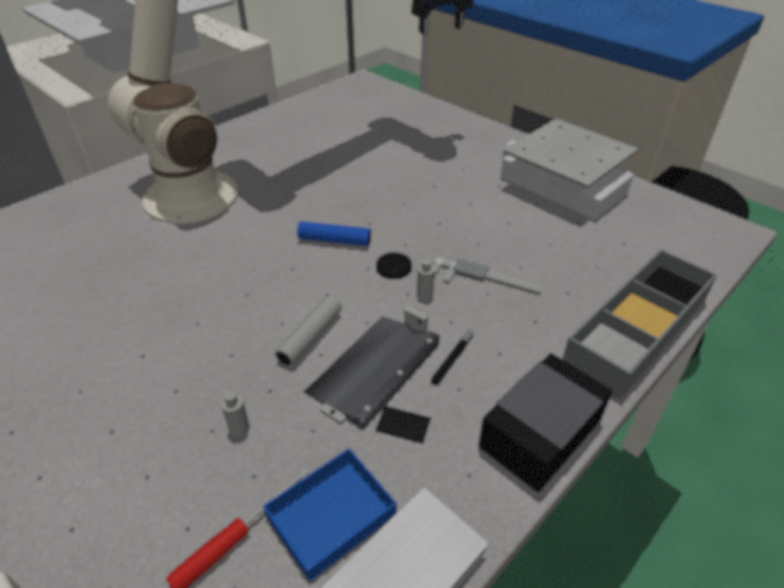

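In the top picture (1.4x), +x is up and +y is left. Candidates for the tube:
- the grey tube at (460,341), in front of the ramp
- the blue look-alike at (341,438), to be left alone
- the rollers at (338,300) and (571,304), which are upright

I choose the grey one. The stop looks to be at the left (+y) end, at (382,276). I'll check in a close crop.

Run:
```python
from h import *
d=grab("top","t2.png",crop=(215,150,375,270),scale=5)
```

```text
(no output)
```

View pics/t2.png

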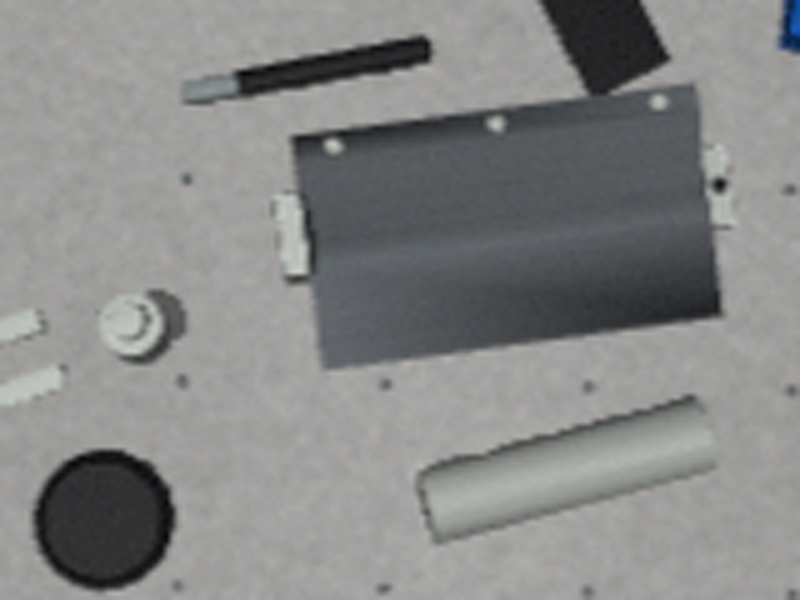

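The crop shows the grey tube with end mids at (428,509) and (708,433), the ramp foot from (324,368) to (720,316), the far edge from (293,137) to (694,86), and the stop plate on the left at (292,236). The right end has the low lug.

Run:
```python
from h import *
d=get_image("top")
B=lambda u,v,z: back(d,215+(u-2)/5,150+(v-2)/5,z)
A=[B(324,368,0),B(720,316,0),B(293,137,22),B(694,86,22)]
for a in A: print(a.round(1))
f=(A[0]+A[1])/2; b=(A[2]+A[3])/2
yd=(A[0]-A[1])+(A[2]-A[3]); yd[2]=0; yd/=np.linalg.norm(yd); xd=np.array([yd[1],-yd[0],0])
print("x dir",xd,"yaw",np.degrees(np.arctan2(xd[1],xd[0])),"depth",(b-f)@xd,"len",np.linalg.norm(A[0]-A[1]))
g=((f+64*xd)+(b-50*xd))/2; g[2]=22.7
print("groove",g,"stop",g+106*yd,"stop meas",B(292,236,42))
t1,t2=B(428,509,18),B(708,433,18); t=(t1+t2)/2; ax=t1-t2
print("tube",t,t1,t2,np.linalg.norm(ax),"axis yaw",np.degrees(np.arctan2(-ax[0],ax[1])))
R=np.array([xd,yd])
for n,p in dict(tube=t,t1=t1,t2=t2,rollA=B(133,325,75),lens=B(105,518,14),rollB=back(d,571/1.4,304/1.4,75),plate=B(600,95,5),stopc=g+106*yd).items():
  print(n,p.round(),"groove frame",(R@(p-g)).round(1))
from scipy.spatial.transform import Rotation as Ro
s=read_state(); print(Ro.from_quat(s["ee_rot"]).as_matrix().round(3))
```

```text
[556.6  30.3   0. ]
[ 585.6 -164.6    0. ]
[667.3  47.3  22. ]
[ 695.9 -147.8   22. ]
x dir [0.98927908 0.14603736 0.        ] yaw 8.397355252210904 depth 111.78428058869844 len 196.99010599811575
groove [633.25897665 -57.66538367  22.7       ] stop [617.77901606  47.19819829  22.7       ] stop meas [616.15281164  46.77069031  42.        ]
tube [507.64100749 -87.97320734  18.        ] [488.29405382 -20.62590732  18.        ] [ 526.98796117 -155.32050736   18.        ] 140.14226252738592 axis yaw 16.02784512111843
tube [508. -88.  18.] groove frame [-128.7  -11.6]
t1 [488. -21.  18.] groove frame [-138.    57.8]
t2 [ 527. -155.   18.] groove frame [-119.4  -81.1]
rollA [570. 118.  75.] groove frame [-37.3 183.5]
lens [482. 135.  14.] groove frame [-122.   212.4]
rollB [ 570. -264.   75.] groove frame [ -92.5 -194.4]
plate [ 694. -104.    5.] groove frame [ 53.3 -54.9]
stopc [618.  47.  23.] groove frame [  0. 106.]
[[ 0.958 -0.287 -0.   ]
 [-0.287 -0.958 -0.001]
 [ 0.     0.001 -1.   ]]
```

>>> servo_tool(rows=[[1,2.5,3.1,0,0,0,0],[1,2.5,3.1,0,0,0,0],[1,2.5,3.1,0,0,0,0],[1,2.5,3.1,0,0,0,0],[1,2.5,3.1,0,0,0,0],[1,2.5,3.1,0,0,0,0],[1,2.5,3.1,0,0,0,0],[1,2.5,3.1,0,0,0,0],[1,2.5,3.1,0,0,0,0],[1,2.5,3.1,0,0,0,0],[1,2.5,3.1,0,0,0,0],[1,2.5,3.1,0,0,0,0]])

```text
clock: 1.4
position: [360.1, 154.8, 242.5]
ee_rot: [0.989, -0.145, 0.0, -0.0]
contact_force: [0.0, 0.6, 0.5]
gripper_width: 85.6
```

>>> servo_tool(rows=[[1,2.5,3.1,0,0,0,0],[1,2.5,3.1,0,0,0,0],[1,2.5,3.1,0,0,0,0],[1,2.5,3.1,0,0,0,0],[1,2.5,3.1,0,0,0,0],[1,2.5,3.1,0,0,0,0],[1,2.5,3.1,0,0,0,0],[1,0,0,0,0,0,-8.2],[1,0,0,0,0,0,-8.2],[1,0,0,0,0,0,-8.2],[1,0,0,0,0,0,-8.2],[1,0,0,0,0,0,0]])

```text
clock: 2.6
position: [465.2, -101.8, 242.2]
ee_rot: [0.99, 0.14, -0.0, -0.0]
contact_force: [-0.2, -0.2, -0.8]
gripper_width: 85.6
```

>>> servo_tool(rows=[[1,0,0,3.5,0,0,0],[1,0,0,4,0,0,0],[1,0,0,4,0,0,0],[1,0,0,4,0,0,0],[1,0,0,3.5,0,0,0],[1,0,0,2.2,0,0,0],[1,0,0,0.7,0,0,0],[1,0,0,0.7,0,0,0],[1,0,0,0,0,0,0]])

```text
clock: 3.5
position: [465.7, -101.7, 16.5]
ee_rot: [0.99, 0.14, 0.0, 0.0]
contact_force: [-0.3, -0.5, 0.3]
gripper_width: 85.3
```

Run:
```python
from h import *
grab("scene","s2.png",crop=(130,150,350,315),scale=3.6)
s=read_state();print(s["position"],s["contact_force"])
```

```text
[ 466.0294531  -101.64344266   16.98033815] [-0.3197807  -0.65271579 -0.19120656]
```

View pics/s2.png

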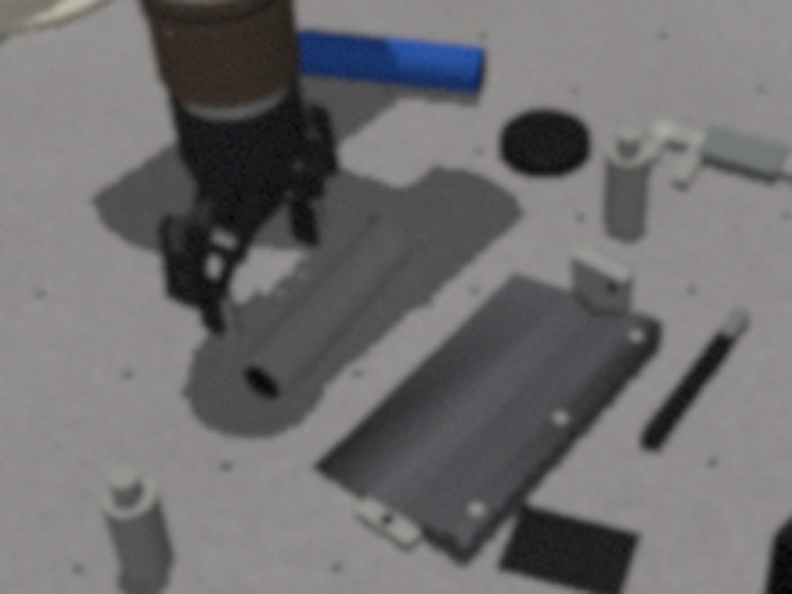

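The open fingertips stand behind the grey tube, with the near tip at crop (218,330). I'll work out its height before pushing.

Run:
```python
from h import *
d=get_image("scene");s=read_state();t=s["position"]
c,sn=np.cos(np.radians(16)),np.sin(np.radians(16));xt=np.array([c,sn,0]);yt=np.array([sn,-c,0])
for off in (43,50,57):
  for x in(-11,11):
    for z in (5,12,18):
      p=t+off*yt+x*xt;p[2]=z
      print(off,x,z,((proj(d,p)-[130,150])*3.6).round())
  p=t-off*yt;p[2]=18;print("far",((proj(d,p)-[130,150])*3.6).round())
```

```text
43 -11 5 [217. 335.]
43 -11 12 [215. 327.]
43 -11 18 [214. 320.]
43 11 5 [245. 347.]
43 11 12 [244. 339.]
43 11 18 [242. 333.]
far [308. 242.]
50 -11 5 [210. 342.]
50 -11 12 [208. 334.]
50 -11 18 [207. 328.]
50 11 5 [238. 354.]
50 11 12 [237. 347.]
50 11 18 [235. 340.]
far [314. 236.]
57 -11 5 [203. 349.]
57 -11 12 [201. 341.]
57 -11 18 [200. 335.]
57 11 5 [231. 362.]
57 11 12 [230. 354.]
57 11 18 [228. 348.]
far [320. 230.]
```

>>> servo_tool(rows=[[1,0.6,0,0.5,0,0,0],[1,0.6,0,0,0,0,0],[1,0.4,0,0,0,0,0.7],[1,0.4,0,0,0,0,0.8],[1,0.4,0,0,0,0,0.8],[1,0.4,0,0,0,0,0.8],[1,0.4,0,0,0,0,0.8],[1,0.4,0,0,0,0,0.8],[1,0.4,0,0,0,0,0.8],[1,0.4,0,0,0,0,0.8],[1,0.4,0,0,0,0,0.8],[1,0.3,0,0,0,0,0.5]])

```text
clock: 4.8
position: [515.4, -89.7, 11.3]
ee_rot: [0.997, 0.074, 0.0, -0.0]
contact_force: [-0.6, 0.2, -0.3]
gripper_width: 85.5
```

Run:
```python
from h import *
grab("top","t3.png",crop=(215,150,375,270),scale=5)
s=read_state();print(s["position"],s["contact_force"],s["ee_rot"])
```

```text
[515.91433834 -89.67704658  11.36462165] [ 1.16866367 -0.40075215  0.59820436] [9.97249639e-01 7.41143165e-02 4.71573864e-04 5.77383169e-05]
```

View pics/t3.png

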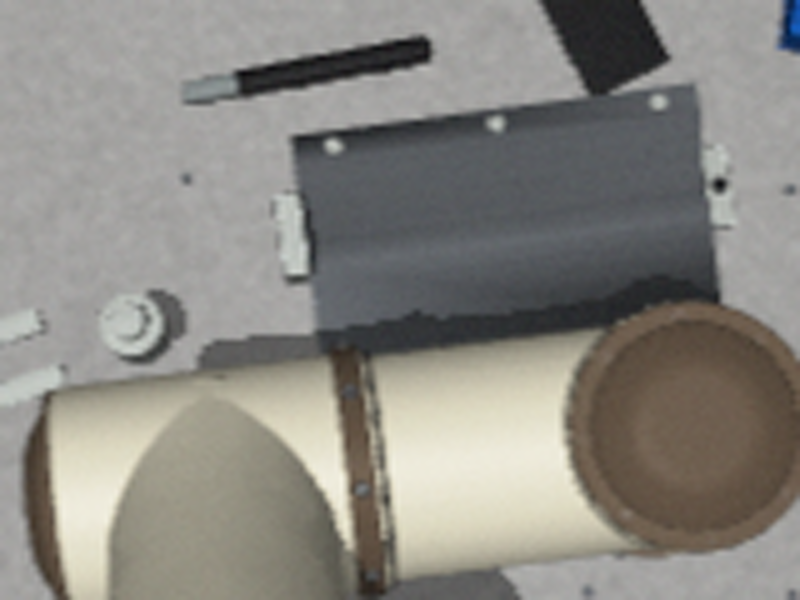

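The wrist hides the tube in the top view, so I'll check with the scene camera.

Run:
```python
from h import *
grab("scene","s3.png",crop=(130,150,350,315),scale=3.6)
```

```text
(no output)
```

View pics/s3.png

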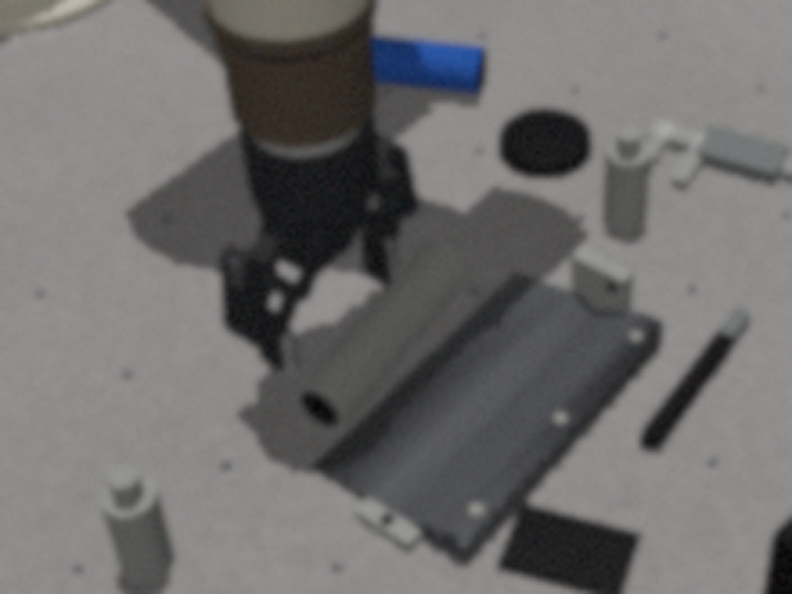

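The tube is parallel to the ramp foot, with its near end at (320,408), just ahead of the fingers. I'll go on up the ramp.

>>> servo_tool(rows=[[1,0.4,0,0,0,0,0],[1,0.4,0,0,0,0,0],[1,0.4,0,0,0,0,0],[1,0.4,0,0,0,0,0],[1,0.4,0,0,0,0,0],[1,0.4,0,0,0,0,0],[1,0.4,0,-0.05,0,0,0],[1,0.4,0,-0.05,0,0,0],[1,0.4,0,-0.08,0,0,0],[1,0.4,0,-0.08,0,0,0],[1,0.4,0,-0.08,0,0,0],[1,0.4,0,-0.08,0,0,0]])

```text
clock: 6.1
position: [562.5, -82.7, 15.6]
ee_rot: [0.997, 0.074, -0.0, 0.0]
contact_force: [-1.6, -0.9, 1.6]
gripper_width: 85.2
```

>>> servo_tool(rows=[[1,0.3,0,-0.06,0,0,0],[1,0.3,0,-0.06,0,0,0],[1,0.3,0,-0.06,0,0,0],[1,0.3,0,-0.06,0,0,0],[1,0.3,0,-0.06,0,0,0],[1,0.3,0,-0.06,0,0,0]])

```text
clock: 6.7
position: [580.4, -79.9, 19.2]
ee_rot: [0.997, 0.074, 0.0, 0.0]
contact_force: [-2.0, -0.2, 2.2]
gripper_width: 85.0
```

Run:
```python
from h import *
grab("scene","s4.png",crop=(130,150,350,315),scale=3.6)
s=read_state();t=s["position"];print(t,s["contact_force"])
g=np.array([633.26,-57.67]);xd=np.array([.98928,.14604]);yd=np.array([-.14604,.98928]);print(xd@(t[:2]-g),yd@(t[:2]-g))
```

```text
[581.30420505 -79.86148358  19.33412678] [-0.3008827  -0.38192929  0.59083795]
-54.63967308607338 -14.365966581162999
```

View pics/s4.png

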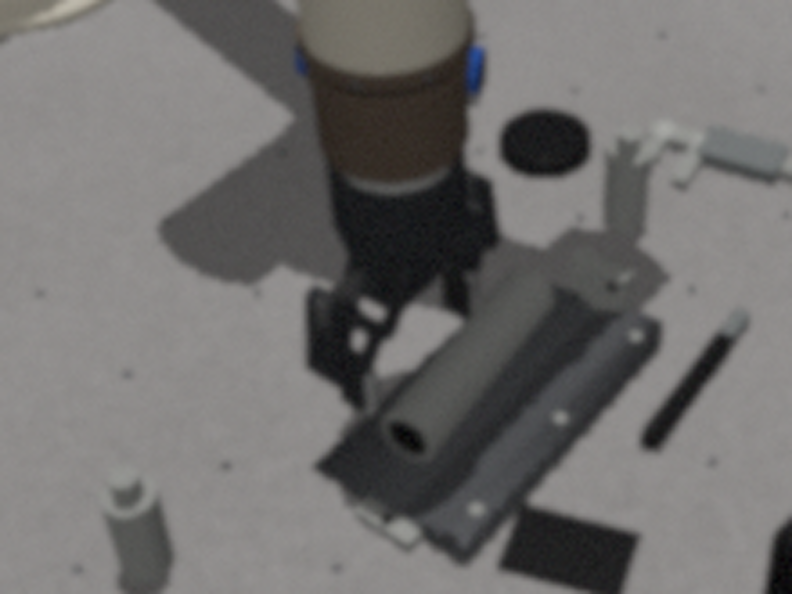

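The tube is near the top of the ramp and parallel to the lip, with its near end at (408,437). I'll push it over the lip.

>>> servo_tool(rows=[[1,0.25,0,-0.03,0,0,0],[1,0.25,0,-0.03,0,0,0],[1,0.25,0,-0.03,0,0,0],[1,0.25,0,-0.03,0,0,0],[1,0.25,0,-0.03,0,0,0],[1,0.25,0,-0.03,0,0,0],[1,0.25,0,0,0,0,0],[1,0,0,0,0,0,0],[1,0,0,0,0,0,0]])

```text
clock: 7.65
position: [597.7, -77.3, 20.9]
ee_rot: [0.997, 0.074, 0.0, -0.0]
contact_force: [-0.2, -1.1, -0.7]
gripper_width: 85.3
```

Run:
```python
from h import *
grab("scene","s5.png",crop=(130,150,350,315),scale=3.6)
d=get_image("scene")
s=read_state();t=s["position"];print(t,s["contact_force"])
g=np.array([633.26,-57.67]);xd=np.array([.98928,.14604]);yd=np.array([-.14604,.98928]);print(xd@(t[:2]-g),yd@(t[:2]-g))
for x,z in((-14,28),(0,22.7)):
  for y in(-90,-86,-82,-78):
    print(x,y,((proj(d,np.append(g+x*xd+y*yd,z))-[130,150])*3.6).round())
```

```text
[597.41694246 -77.4156188   20.87284111] [-0.44888965 -0.02953497  0.59327232]
-38.34247012959215 -14.29942564277139
-14 -90 [384. 462.]
-14 -86 [389. 457.]
-14 -82 [394. 452.]
-14 -78 [398. 448.]
0 -90 [404. 479.]
0 -86 [409. 475.]
0 -82 [413. 470.]
0 -78 [418. 466.]
```

View pics/s5.png

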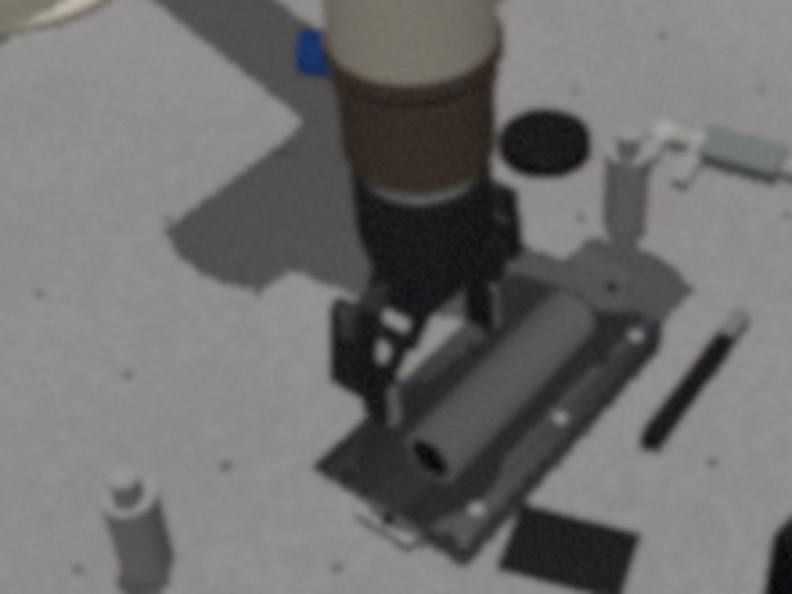

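The near end at (432,456) lies on the predicted seated line (groove x=0), at about y=-67. The tube is in the V. Next I back off, lift, close the fingers and go round to the -y end.

>>> servo_tool(rows=[[1,-1.0,0,0,0,0,0],[1,0,0,-3,0,0,0],[0,0,0,-5,0,0,0],[0,1.2,3,0,0,0,0],[0,1.2,3,0,0,0,0],[0,1.2,3,0,0,0,0],[0,1.2,0.1,0,0,0,0],[0,0,0,0,0,0,0],[0,0,0,0,0,0,0]])

```text
clock: 8.65
position: [647.4, -161.5, 100.4]
ee_rot: [0.997, 0.074, -0.001, -0.0]
contact_force: [-0.4, -0.4, -0.1]
gripper_width: 0.0
```

>>> servo_tool(rows=[[0,0,0,2.5,0,0,0],[0,0,0,2.5,0,0,0],[0,0,0,1,0,0,0],[0,0,0,0.6,0,0,0],[0,0,0,0.4,0,0,0],[0,0,0,0,0,0,0]])

```text
clock: 9.25
position: [648.7, -161.6, 31.3]
ee_rot: [0.997, 0.075, 0.0, 0.0]
contact_force: [-0.4, -0.2, -0.1]
gripper_width: -0.1
```

Run:
```python
from h import *
grab("scene","s6.png",crop=(130,150,350,315),scale=3.6)
s=read_state();t=s["position"];print(t,s["contact_force"],s["gripper_width"])
g=np.array([633.26,-57.67]);xd=np.array([.98928,.14604]);yd=np.array([-.14604,.98928]);print(xd@(t[:2]-g),yd@(t[:2]-g))
```

```text
[ 649.01843019 -161.71441492   31.7138067 ] [-0.51573555  0.29922467 -0.21167172] 0.04729575974251731
0.3948534667295114 -105.23041993928628
```

View pics/s6.png

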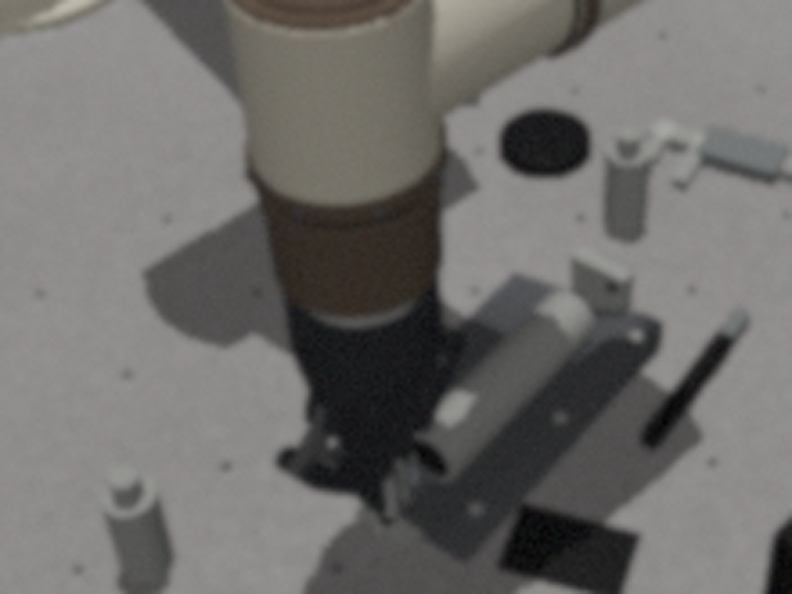

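The closed fingers are in line with the tube at its -y end, and the tube is still seated. Now I push towards +y.

>>> servo_tool(rows=[[0,0,-0.4,0.4,0,0,0],[0,0,-0.4,0,0,0,0],[0,0,-0.4,0,0,0,0],[0,0,-0.4,0,0,0,0],[0,0,-0.3,0,0,0,0],[0,0,-0.3,0,0,0,0],[0,0,-0.3,0,0,0,0],[0,0,-0.3,0,0,0,0],[0,0,-0.3,0,0,0,0],[0,0,-0.3,0,0,0,0],[0,0,-0.3,0,0,0,0]])

```text
clock: 10.4
position: [643.1, -125.1, 27.0]
ee_rot: [0.997, 0.074, 0.0, 0.0]
contact_force: [-0.6, -1.5, 0.6]
gripper_width: 0.1
```

>>> servo_tool(rows=[[0,0,-0.2,0,0,0,0],[0,0,-0.2,0,0,0,0],[0,0,-0.2,0,0,0,0]])

```text
clock: 10.7
position: [642.2, -119.1, 27.0]
ee_rot: [0.997, 0.074, 0.0, 0.0]
contact_force: [0.8, -1.8, 0.1]
gripper_width: 0.2
```

>>> servo_tool(rows=[[0,0,-0.2,0,0,0,0],[0,0,-0.2,0,0,0,0],[0,0,-0.2,0,0,0,0]])

```text
clock: 11.0
position: [641.3, -113.2, 27.0]
ee_rot: [0.997, 0.074, 0.0, 0.0]
contact_force: [0.1, -2.7, 1.2]
gripper_width: 0.3
```

Run:
```python
from h import *
grab("scene","s7.png",crop=(240,190,320,250),scale=8)
s=read_state();t=s["position"];print(t,s["contact_force"],s["gripper_width"])
g=np.array([633.26,-57.67]);yd=np.array([-.14604,.98928]);print(yd@(t[:2]-g))
```

```text
[ 641.23815418 -112.9147735    26.97714488] [-0.02817131 -1.73985637  0.5663303 ] 0.07300826328975303
-55.81767916192553
```

View pics/s7.png

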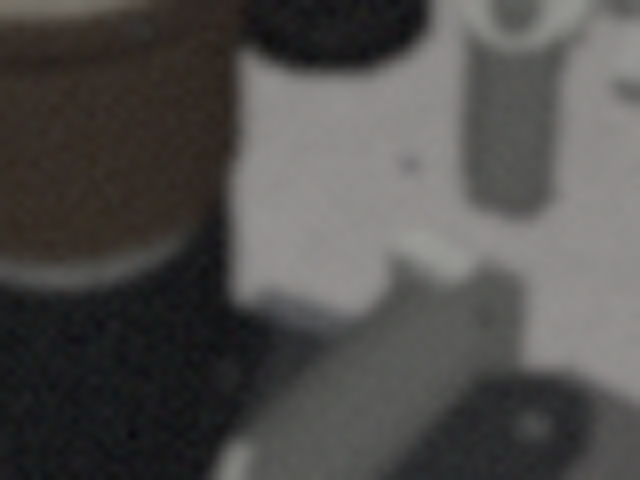

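The tube end is nearly at the stop plate at (465,270). I'll go on in 1 mm steps and watch the force.

>>> servo_tool(rows=[[0,0,-0.1,0,0,0,0],[0,0,-0.1,0,0,0,0],[0,0,-0.1,0,0,0,0]])

```text
clock: 11.35
position: [641.0, -111.1, 27.0]
ee_rot: [0.997, 0.075, 0.0, 0.001]
contact_force: [1.4, -8.1, 0.3]
gripper_width: 0.1
```

>>> servo_tool(rows=[[0,0,-0.1,0,0,0,0],[0,0,-0.1,0,0,0,0]])

```text
clock: 11.55
position: [641.0, -111.0, 27.2]
ee_rot: [0.997, 0.075, 0.0, 0.002]
contact_force: [2.6, -14.6, -0.3]
gripper_width: 0.0
```

>>> servo_tool(rows=[[0,0,-0.1,0,0,0,0],[0,0,-0.1,0,0,0,0]])

```text
clock: 11.75
position: [641.0, -110.8, 27.5]
ee_rot: [0.997, 0.074, 0.0, 0.002]
contact_force: [2.8, -21.0, -1.2]
gripper_width: -0.2
```

The position stalled and the force rose to 21 N, so the tube is against the stop. Finger y = -54 plus a half-thickness of about 14 puts the tube end at -40, as expected. Now I back off and lift clear.

>>> servo_tool(rows=[[0,0,0.2,0,0,0,0],[0,0,0.3,0,0,0,0],[0,0,0.5,0,0,0,0],[0,0,2,0,0,0,0],[0,0,1,-3,0,0,0],[0,0,0,-5,0,0,0],[0,0,0,-5,0,0,0],[0,-4,2,0,0,0,0],[0,-4,2,0,0,0,0],[0,-4,2,0,0,0,0],[0,-4,2,0,0,0,0],[0,-4,2,0,0,0,0]])

```text
clock: 12.95
position: [461.7, -274.6, 156.9]
ee_rot: [0.997, 0.075, 0.0, -0.0]
contact_force: [-0.0, -0.6, 0.6]
gripper_width: -0.1
```

Run:
```python
from h import *
d=grab("top","t4.png",crop=(215,130,375,250),scale=5)
s=read_state();print(s["position"],s["contact_force"])
g=np.array([633.26,-57.67]);xd=np.array([.98928,.14604]);yd=np.array([-.14604,.98928])
for y in(100,-40): print(y,((proj(d,np.append(g+y*yd,22.7))-[215,130])*5+2).round())
```

```text
[ 456.03354296 -276.26643849  156.56515957] [-4.34200413  0.34762614 -1.55825741]
100 [304. 336.]
-40 [590. 299.]
```

View pics/t4.png

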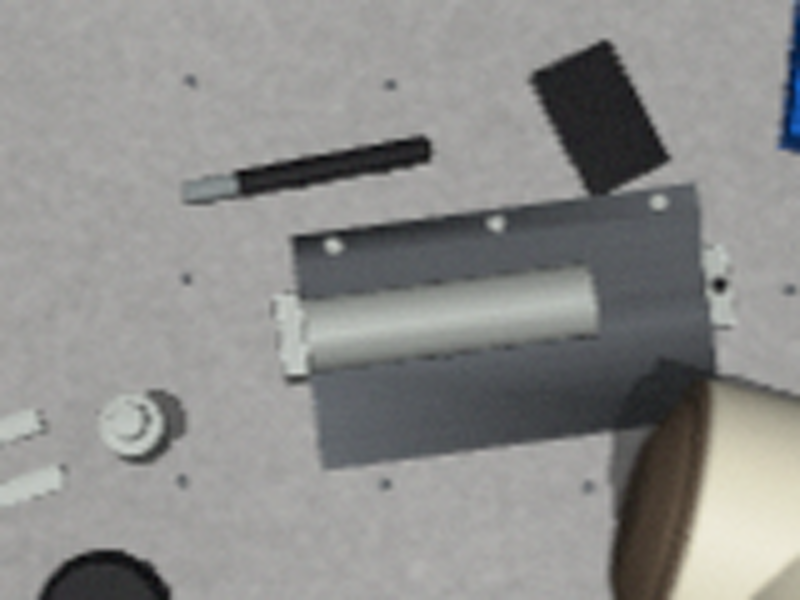

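The tube lies in the groove with its left end on the stop plate at about (306,335). The right end is at about (595,299), against (590,299) predicted. The neighbouring things in view haven't moved, so I hand in.

>>> servo_tool(rows=[[0,0,0,0,0,0,0],[0,0,0,0,0,0,0],[0,0,0,0,0,0,0]])

```text
clock: 13.3
position: [464.3, -273.9, 156.9]
ee_rot: [0.997, 0.075, 0.0, 0.0]
contact_force: [0.0, 0.1, -0.3]
gripper_width: -0.2
```

```bash
python3 -c "
from bench import *
job_done(); print(read_state()['clock'])"
```

```text
the job is handed in; nothing more can be done
the job is handed in; nothing more can be done
```

The grey tube is seated in the V-groove with its end against the stop plate, and the job was handed in at about 13.3 s. I pushed the tube from behind with the two open fingertips, lining it up with the block, then took it up the ramp and over the lip. After that I pushed it endwise with the closed fingers. It was never gripped or lifted.

**Stop contact:** at the stop the tube stopped moving while the push force rose from about 2 N to 21 N. That was the highest force in any reading.

**Final picture (top camera):** it shows the tube in the V with its end on the plate. The free end is about 5 pixels of the enlarged crop (under 2 mm) from where I predicted, which is within the calibration.

**Other things on the bench:** the pen, sample plate and roller_a look unmoved in the final crop. The blue look-alike, roller_b, driver, tray and most of the caliper were outside that crop, so I did not check them at the end. The arm did not go near them.

**Unusable view:** one top picture taken during the push was blocked by the wrist, so I used the scene camera for that stage.

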